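# Pack the circuit board kit in layers

### The job

Pack the lab kit into the open case on the desk: set the small power brick down flat in the deep middle compartment, then lay the long circuit board over it, level on the two end ledges between the corner blocks. Set both down gently rather than dropping them in.

Things in the scene. Friction and masses are not known exactly. Their poses are not given: they have to be found in the camera images.
- kit_case: Open black case with a grey insert, 190 (x) x 145 (y) x 56 mm high, walls 5 mm, fixed to the desk, turned by up to 17 degrees. Origin: centre of its underside; x along its length, z up. Halfway along it the full inner width of 135 mm is free from the floor up: room for fingers either side of the parts.
- compartment (a point): Centre of the floor of the case's deep middle compartment, 5 mm above the case's underside; axes as the case. The compartment is 100 (x) x 135 (y) mm and 27 mm deep up to the ledges; the small brick lies here.
- seat (a point): The board's place: midway between the two ledges and level with their tops, 32 mm above the case's underside; axes as the case. A grey ledge 40 mm long lies at each end (50 to 90 mm from here along x). Two corner blocks on each ledge, 20 mm tall, leave 90 mm free between them (y -45 to 45 mm).
- brick: The SMALL white power brick, a box 75 (x) x 46 (y) x 24 mm high, about 0.14 kg, lying flat and loose on the desk. Origin: centre of its underside; x along its length, z up. A larger white brick, 125 x 62 x 34 mm, also lies about; it is not part of the kit and does not fit.
- board: The LONG green circuit board on a black base 150 (x) x 60 (y) x 12 mm thick, loose on the desk, about 0.16 kg; parts on it reach 23 mm above the origin. Origin: centre of the base's underside; x along its length, z up. Grip across the 60 mm width at mid-length. It may go in either way round. A short green board, 85 x 56 mm, also lies about; it is not part of the kit.
There are look-alikes about, which are no part of the job. What is shaped like the board but purple is not meant.

How it is judged:
By the outcome, as a careful person would: the job done as asked, in the order asked, and still so for the second after the job is handed in, with the robot touching nothing.
It also fails if it takes over 64 s, if anything falls off the work surface, if the arm or the gripper's body presses on something with over 40 N, if the wrist force passes 120 N, or if a joint passes its speed limit or range.

### The arm

A 7-joint arm with a two-finger parallel gripper is mounted at the origin on the work surface. World frame = base frame: x ahead of the robot, y to its left, z up, the work surface at z = 0. Lengths are in m, angles in rad, forces in N, time in s.
With the tool pointing down it reaches from about 0.4 to 0.9 m from the base axis. Payload 5.6 kg.
Tool frame: the origin (TCP) lies on the centre line of the jaws, within the pads' length; the fingertips stand 14 mm ahead of it and the grasp point (between the pads) lies 5 mm behind it (env.nose_length is the z of the fingertips in the tool frame, in m); z points along the fingers, y is the line along which they close (so a half turn about z gives the same grasp; the last joint's range is limited). The gripper opens to 92 mm and grips with 3 to 60 N. Pads are 20 mm wide; open, the fingers measure 128 mm over their backs; the gripper's body (75 mm by 189 mm) begins 69 mm behind the grasp point.
Start: joints at [-1.345, 0.468, -0.012, 1.603, 0.006, 1.071, -0.056], TCP at [0.173, 0.627, 0.229] pointing down, gripper open.
Joint ranges: [-2.53, 2.53], [-0.31, 2.02], [-1.57, 1.55], [0.28, 2.44], [-1.29, 4.43], [0.15, 1.84], [-2.92, 2.92]. Speed limits (rad/s): [2.57, 2.57, 3.14, 3.14, 3.14, 3.14, 3.14].

### API

Orientations are given as a unit quaternion [x, y, z, w].
In Python, from rig import env, imaging, ticket gives the robot as it stands.
- The arm moves only by the tool send_rows, never from a script. Its argument "commands" is a list of rows, each a list of 7 numbers: the shift along the tool's x, y, z scaled (see below), then the turn, a rotation vector about the tool's x, y, z scaled (see below), then the closure, from -1 (fully open) to 1 (shut). A call has 1 to 12 rows; each row shifts and turns the commanded pose from where the row before left it, along the tool's axes as they then stand; what a row does not reach is not made up. The controller multiplies each number of a shift by 2.5 cm and each number of a turn by 10 degrees. A row lasts 1/8 s, in which the tool goes at most 62.5 mm and 10.7 degrees, less where a joint would pass 70% of its speed; a pose out of reach is approached as far as the arm can. A call with a number of a shift or a turn outside -1 to 1 is refused whole. A call with a gripper value outside its range is refused whole. The fingers move at their own pace and stop on an object; "force" is the grip in N (left out, the last holds). Time passes only in rows, so rows that do not move let the fingers close. It gives the time, the measured TCP pose, the force, the opening and the grip force at its end, in the units of the state.
- env.read_state(): the state, without advancing time (a new reading comes with each control period).
- imaging.get_image(name): name is "scene" or "top"; returns a dict with "image" (420x560x3 uint8, red, green, blue), "camera_matrix" (3x3 intrinsics, pixels), "pose" (4x4, takes a point from camera to world coordinates). Camera axes: x right, y down, z forward; pixel columns grow to the right and rows downward; lengths in m; the calibration is good to about 2 mm. A picture is of the moment at which its call begins. There is no depth.
- ticket.job_done(): hands the job in; it is judged then, once.
The state is a dict: "time": time; "joints": joint angles; "joint_velocities": joint speeds; "joint_torque": joint torques, N m; "ee_pos": TCP position; "tool_rot": TCP orientation; "contact_force": force on the tool from outside, world axes, zero at the start; "moment": the same for the moment, N m; "finger_gap": opening from 0.0 (shut) to 1.0 (fully open); "finger_force": force on a finger pad.
Only numpy, scipy, OpenCV 4.12 (cv2) and the standard library are available. Lean on these libraries where they do the work, as an engineer would, in place of code of your own. Each camera call takes 0.05 s, during which the arm holds its last target. There are 200 camera calls.

## Working session

There is one attempt and no reset: what is moved stays moved. The work goes in short steps, Python scripts to look and compute and a tool call to move; the robot and the scene stay as the last step left them, time stands still between calls to the robot, and variables do not carry over. Pictures are saved under pics/ and viewed, at most 10 in all, crops included, and the job is handed in when it is done.

Besides the shell and the picture viewer there is one more tool, called after "Call:" as a command line: name --pt "numbers of a row" for each row, then --argument value for the rest. send_rows: Moves the arm, as the interface text tells. Its arguments: {"type":"object","properties":{"commands":{"type":"array","items":{"type":"array","items":{"type":"number"}}},"force":{"type":"number"}},"required":["commands"]}

```bash
ls; mkdir -p pics
python3 - <<'E'
from rig import env, imaging
import cv2,numpy as np,pickle
d={}
for n in("scene","top"):
    r=imaging.get_image(n);d[n]=r;cv2.imwrite(f"pics/{n}0.png",r["image"][:,:,::-1]);print(n,np.round(r["camera_matrix"],1).tolist(),np.round(r["pose"],3).tolist())
pickle.dump(d,open("d0.pkl","wb"))
s=env.read_state();print(s["time"],s["ee_pos"],s["tool_rot"],s["finger_gap"],s["contact_force"])
E
```

```text
pics
scene [[497.5, 0.0, 273.5], [0.0, 497.5, 212.1], [0.0, 0.0, 1.0]] [[0.718, 0.4, -0.569, 1.088], [0.696, -0.399, 0.598, -0.749], [0.012, -0.825, -0.565, 0.771], [0.0, 0.0, 0.0, 1.0]]
top [[401.1, 0.0, 283.6], [0.0, 401.1, 206.1], [0.0, 0.0, 1.0]] [[0.029, -0.989, 0.147, 0.275], [-0.999, -0.026, 0.023, -0.004], [-0.019, -0.147, -0.989, 0.996], [0.0, 0.0, 0.0, 1.0]]
0.1 [0.17254627 0.62616164 0.22771472] [ 1.34023606e-01  9.90977806e-01 -8.11161643e-04 -4.82980813e-05] 0.9995951339558903 [-0.21682346 -0.11189077  0.22469432]
```

View pics/scene0.png

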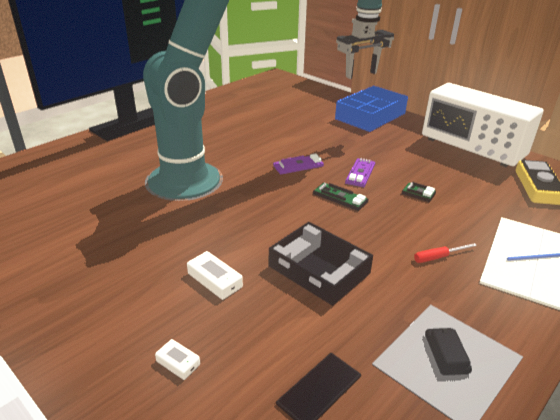

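View pics/top0.png

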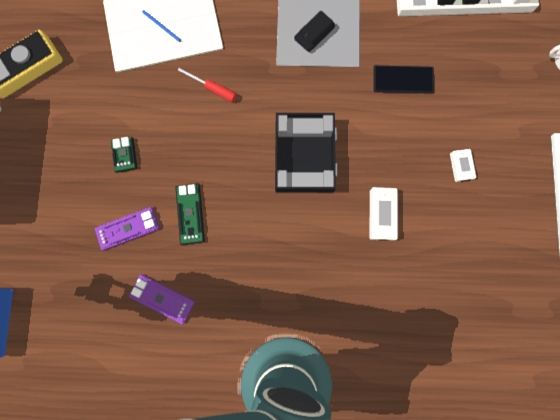

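The scene shows the case at top-view (306,153).
- White bricks: small at top (463,165), scene (178,359), and large at top (384,213), scene (215,275). The small one is the brick, by its size.
- Green boards: long at top (189,213) and short at (124,154). The long one is the board.
- The long board-shaped pieces at (127,228) and (161,299) are purple, so they are not meant.

Next I confirm this in a crop and measure.

```bash
cat > h.py <<'E'
import cv2,numpy as np
def cast(r,uv,z):
    uv=np.atleast_2d(np.asarray(uv,float));K=r["camera_matrix"];T=np.asarray(r["pose"])
    d=np.c_[uv,np.ones(len(uv))]@np.linalg.inv(K).T@T[:3,:3].T
    return (T[:3,3]+d*((z-T[2,3])/d[:,2])[:,None])[:,:2]
def proj(r,p):
    T=np.asarray(r["pose"]);c=(np.atleast_2d(p)-T[:3,3])@T[:3,:3];q=c@np.asarray(r["camera_matrix"]).T
    return q[:,:2]/q[:,2:]
def mask(r,kind):
    h=cv2.cvtColor(r["image"],cv2.COLOR_RGB2HSV);H,S,V=cv2.split(h)
    if kind=="white": m=(S<40)&(V>185)
    if kind=="green": m=(H>40)&(H<95)&(S>70)
    if kind=="black": m=(V<60)&(S<90)
    if kind=="grey": m=(S<50)&(V>85)&(V<185)
    return m.astype(np.uint8)*255
def blob(m,x0,y0,x1,y1):
    q=np.zeros_like(m);q[y0:y1,x0:x1]=m[y0:y1,x0:x1]
    c=cv2.findContours(q,cv2.RETR_EXTERNAL,cv2.CHAIN_APPROX_NONE)[0]
    return max(c,key=cv2.contourArea)[:,0]
def rect(p):  # metric rect
    c,s,a=cv2.minAreaRect((p*1000).astype(np.float32))
    if s[0]<s[1]: s=s[::-1];a-=90
    return np.round(c,1),np.round(s,1),round((a+90)%180-90,1)
E
python3 - <<'E'
from h import *;import pickle
d=pickle.load(open("d0.pkl","rb"));t=d["top"];s=d["scene"]
for n,k,b,z in [("small","white",(440,140,490,190),.024),("large","white",(360,175,410,250),.034),("green long","green",(165,170,215,255),.013),("green short","green",(105,130,145,180),.013)]:
    print(n,rect(cast(t,blob(mask(t,k),*b),z)))
for n,k,b,z in [("small","white",(145,330,205,385),.024),("green long","green",(300,170,385,220),.013)]:
    print("scene",n,rect(cast(s,blob(mask(s,k),*b),z)))
# case: corners of rim approx
b=blob(mask(t,"black")|mask(t,"grey"),265,105,345,200)
print("case",rect(cast(t,b,.056)))
im=t["image"][:,:,::-1]
R=lambda a:cv2.resize(a,None,fx=4,fy=4,interpolation=cv2.INTER_CUBIC)
A=R(im[100:200,262:352]);B=R(im[175:255,160:250]);C=R(im[135:195,400:490])
B=np.vstack([B,C]); A=cv2.copyMakeBorder(A,0,B.shape[0]-A.shape[0],0,0,0)
cv2.imwrite("pics/c.png",np.hstack([A,B]))
E
```

```text
small (array([ 534.7, -419.9]), array([77. , 52.9]), 8.7)
large (array([ 408.2, -222.6]), array([125.5,  64.5]), -0.2)
green long (array([397.1, 252.8]), array([144.2,  55.1]), 8.6)
green short (array([552.7, 438.1]), array([61. , 39.3]), 18.7)
scene small (array([ 542.6, -429.8]), array([83.6, 53.3]), 8.6)
scene green long (array([424.5, 255. ]), array([52.5, 28.5]), -69.7)
case (array([550.1, -33. ]), array([195.5, 146.2]), 1.8)
```

View pics/c.png

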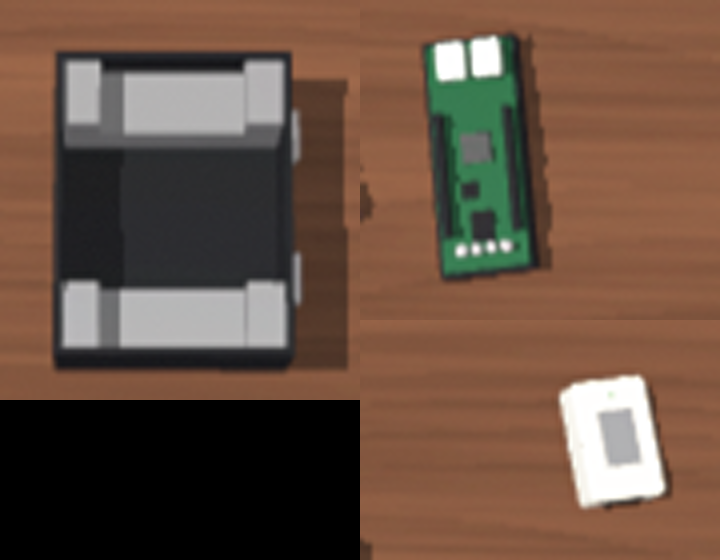

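The crop confirms it: the open case on the left, the long green board at top right, the small white brick at bottom right. Next I refine the positions.

Run:
```python
from h import *;import pickle
d=pickle.load(open("d0.pkl","rb"));t=d["top"];s=d["scene"]
P=cast(t,np.array([(65,60),(283,60),(63,345),(285,345)])/4+[262-.4,100-.4],.052);print("blocks",P.round(4).tolist(),P.mean(0),np.linalg.norm(P[0]-P[2]),np.linalg.norm(P[0]-P[1]))
P=cast(t,np.array([(55,52),(292,52)])/4+[262-.4,100-.4],.056);print("far rim",P.round(4).tolist(),np.linalg.norm(P[0]-P[1]))
# grey labels on brick
for r,b in((t,(455,155,473,175)),(s,(165,345,190,368))):
    H,S,V=cv2.split(cv2.cvtColor(r["image"],cv2.COLOR_RGB2HSV));m=((S<40)&(V<185)&(V>100)).astype(np.uint8)*255
    print("label",rect(cast(r,blob(m,*b),.024)))
# scene: green∪black∪white board; project hypotheses
c=np.array([.397,.2528]);print("board proj",proj(s,[[*c,.012]]),proj(t,[[*c,.012]]))
def box(c,a,l,w,z):
    a=np.radians(a);R=np.array([[np.cos(a),-np.sin(a)],[np.sin(a),np.cos(a)]]);q=np.array([(l,w),(-l,w),(-l,-w),(l,-w)])/2@R.T+c
    return np.c_[q,np.full(4,z)]
im={k:d[k]["image"][:,:,::-1].copy() for k in d}
for k in im:
    for B in(box((.5528,-.033),1.8,.19,.145,.056),box((.535,-.4235),8.7,.075,.046,.024),box((.397,.2528),8.6,.15,.06,.012)):
        cv2.polylines(im[k],[np.int32(proj(d[k],B)*16)],True,(0,0,255),1,cv2.LINE_AA,4)
R=lambda a:cv2.resize(a,(400,300),interpolation=cv2.INTER_CUBIC)
S=im["scene"];T=im["top"]
cv2.imwrite("pics/o.png",np.vstack([np.hstack([R(S[220:310,260:380]),R(S[165:225,290:370])]),np.hstack([R(S[330:390,140:220]),R(T[100:205,240:380])])]))
```

```text
blocks [[0.6431, 0.0386], [0.646, -0.0954], [0.4643, 0.0342], [0.4676, -0.0986]] [ 0.55527504 -0.03028453] 0.17889591044202288 0.13403444038850784
far rim [[0.6466, 0.0447], [0.6497, -0.1005]] 0.14521239932341348
label (array([ 537. , -425.1]), array([31.8, 17.5]), 8.8)Traceback (most recent call last):
  File "<stdin>", line 8, in <module>
  File "h.py", line 19, in blob
    return max(c,key=cv2.contourArea)[:,0]
           ~~~^^^^^^^^^^^^^^^^^^^^^^^
ValueError: max() iterable argument is empty
```

Call:
send_rows --pt "0 0 0 0 0 -1 -1" --pt "0 0 0 0 0 -1 -1" --pt "0 0 0 0 0 -0.4 -1"

```text
time: 0.48
ee_pos: [0.1726, 0.6263, 0.228]
tool_rot: [-0.076, 0.997, -0.001, -0.0]
contact_force: [-0.7, 0.2, 0.1]
finger_gap: 1.003
finger_force: 0.0
```

Run:
```python
from h import *;import pickle
d=pickle.load(open("d0.pkl","rb"));t=d["top"];s=d["scene"]
def box(c,a,l,w,z):
    a=np.radians(a);R=np.array([[np.cos(a),-np.sin(a)],[np.sin(a),np.cos(a)]]);q=np.array([(l,w),(-l,w),(-l,-w),(l,-w)])/2@R.T+c
    return np.c_[q,np.full(4,z)]
im={k:cv2.resize(d[k]["image"][:,:,::-1],None,fx=5,fy=5,interpolation=cv2.INTER_CUBIC) for k in d}
for k in im:
    for B in(box((.554,-.030),1.5,.19,.145,.056),box((.536,-.4245),8.7,.075,.046,.024),box((.397,.2528),8.6,.15,.06,.012)):
        cv2.polylines(im[k],[np.int32((proj(d[k],B)*5+2)*16)],True,(0,0,255),1,cv2.LINE_AA,4)
R=lambda a,x0,y0,x1,y1:cv2.resize(a[y0*5:y1*5,x0*5:x1*5],(400,300))
S=im["scene"];T=im["top"]
cv2.imwrite("pics/o.png",np.vstack([np.hstack([R(S,260,220,380,310),R(S,300,165,380,225)]),np.hstack([R(S,140,330,220,390),R(T,240,100,380,205)])]))
```

```text
(no output)
```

View pics/o.png

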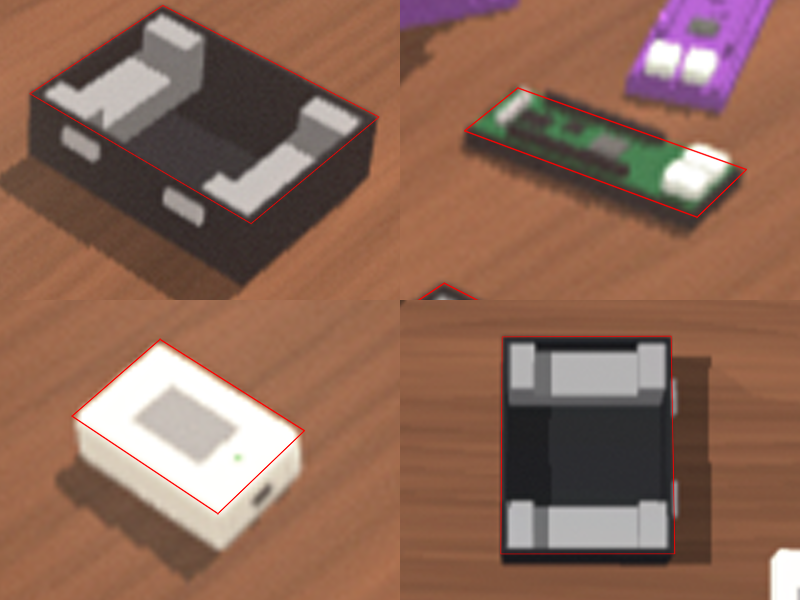

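The outlines (red) lie within about 2 mm on the case, board and brick in both views. Setting out to the brick.

Call:
send_rows --pt "-0.6 -0.95 0 0 0 0 -1" --pt "-0.6 -0.95 0 0 0 0 -1" --pt "-0.6 -0.95 0 0 0 0 -1" --pt "-0.6 -0.95 0 0 0 0 -1" --pt "-0.6 -0.95 0 0 0 0 -1" --pt "-0.6 -0.95 0 0 0 0 -1" --pt "-0.6 -0.95 0 0 0 0 -1" --pt "-0.6 -0.95 0 0 0 0 -1" --pt "-0.6 -0.95 0 0 0 0 -1" --pt "-0.6 -0.95 0 0 0 0 -1" --pt "-0.6 -0.95 0 0 0 0 -1" --pt "-0.6 -0.95 0 0 0 0 -1"

```text
time: 1.98
ee_pos: [0.3936, 0.3708, 0.2283]
tool_rot: [-0.075, 0.997, -0.0, -0.0]
contact_force: [-0.1, -0.5, -0.9]
finger_gap: 0.998
finger_force: 0.0
```

Call:
send_rows --pt "-0.6 -0.95 0 0 0 0 -1" --pt "-0.6 -0.95 0 0 0 0 -1" --pt "-0.6 -0.95 0 0 0 0 -1" --pt "-0.6 -0.95 0 0 0 0 -1" --pt "-0.6 -0.95 0 0 0 0 -1" --pt "-0.6 -0.95 0 0 0 0 -1" --pt "-0.6 -0.95 0 0 0 0 -1" --pt "-0.6 -0.95 0 0 0 0 -1" --pt "0.16 -0.95 0 0 0 0 -1" --pt "0.16 -0.95 0 0 0 0 -1" --pt "0.16 -0.95 0 0 0 0 -1" --pt "0.16 -0.95 0 0 0 0 -1"

```text
time: 3.48
ee_pos: [0.5383, 0.1046, 0.2282]
tool_rot: [-0.075, 0.997, -0.0, -0.0]
contact_force: [-0.9, -0.6, 1.2]
finger_gap: 0.998
finger_force: 0.0
```

Call:
send_rows --pt "0.16 -0.95 0 0 0 0 -1" --pt "0.16 -0.95 0 0 0 0 -1" --pt "0.16 -0.95 0 0 0 0 -1" --pt "0.16 -0.95 0 0 0 0 -1" --pt "0.16 -0.95 0 0 0 0 -1" --pt "0.16 -0.95 0 0 0 0 -1" --pt "0.16 -0.95 0 0 0 0 -1" --pt "0.16 -0.95 0 0 0 0 -1" --pt "0.16 -0.95 0 0 0 0 -1" --pt "0.16 -0.95 0 0 0 0 -1"

```text
time: 4.72
ee_pos: [0.5343, -0.136, 0.2283]
tool_rot: [-0.075, 0.997, 0.0, -0.0]
contact_force: [0.4, -0.2, -0.1]
finger_gap: 0.998
finger_force: 0.0
```

Call:
send_rows --pt "0.14 -0.95 0.42 0 0 0 -1" --pt "0.14 -0.95 0.42 0 0 0 -1" --pt "0.14 -0.95 0.42 0 0 0 -1" --pt "0.14 -0.95 0.42 0 0 0 -1" --pt "0.14 -0.95 0.42 0 0 0 -1" --pt "0.14 -0.95 0.42 0 0 0 -1" --pt "0.14 -0.95 0.42 0 0 0 -1" --pt "0.14 -0.95 0.42 0 0 0 -1" --pt "0.14 -0.95 0.42 0 0 0 -1" --pt "0.14 -0.95 0.42 0 0 0 -1" --pt "0.14 -0.95 0.42 0 0 0 -1" --pt "0.14 -0.95 0.42 0 0 0 -1" --pt "0 0 0 0 0 0 -1"

```text
invalid input at $.commands: expected 1 to 12 rows
```

Call:
send_rows --pt "0.15 -1 0.42 0 0 0 -1" --pt "0.15 -1 0.42 0 0 0 -1" --pt "0.15 -1 0.42 0 0 0 -1" --pt "0.15 -1 0.42 0 0 0 -1" --pt "0.15 -1 0.42 0 0 0 -1" --pt "0.15 -1 0.42 0 0 0 -1" --pt "0.15 -1 0.42 0 0 0 -1" --pt "0.15 -1 0.42 0 0 0 -1" --pt "0.15 -1 0.42 0 0 0 -1" --pt "0.15 -1 0.42 0 0 0 -1" --pt "0.15 -1 0.42 0 0 0 -1" --pt "0 -0.4 0.4 0 0 0 -1"

```text
time: 6.22
ee_pos: [0.5356, -0.4252, 0.1023]
tool_rot: [-0.074, 0.997, -0.0, -0.0]
contact_force: [0.2, 0.4, -0.2]
finger_gap: 1.001
finger_force: 0.0
```

Run:
```python
from rig import env, imaging
import cv2,numpy as np
r=imaging.get_image("scene");t=imaging.get_image("top")
print(env.read_state()["ee_pos"])
cv2.imwrite("pics/g1.png",np.hstack([cv2.resize(r["image"][270:410,100:260,::-1],(400,350)),cv2.resize(t["image"][100:240,380:540,::-1],(400,350))]))
```

```text
[ 0.53544584 -0.423773    0.10140107]
```

View pics/g1.png

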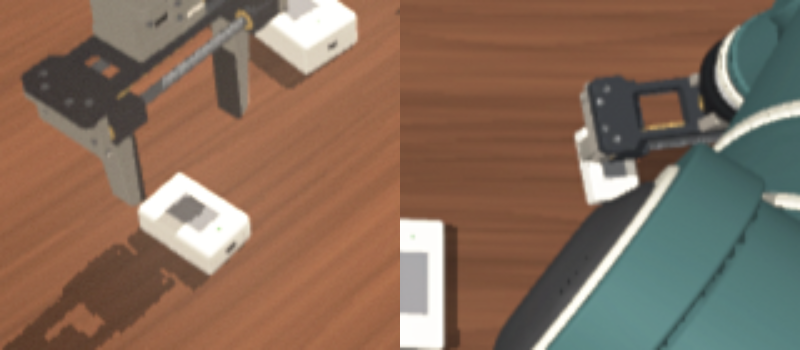

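The fingers straddle the small brick, which is at about (195,225) in the left half, and the large brick is clear. Descending to grip.

Call:
send_rows --pt "0 0 0.7 0 0 0 -1" --pt "0 0 0.7 0 0 0 -1" --pt "0 0 0.7 0 0 0 -1" --pt "0 0 0.6 0 0 0 -1" --pt "0 0 0.4 0 0 0 -1" --pt "0 0 0.27 0 0 0 -1" --pt "0 0 0 0 0 0 0.5" --pt "0 0 0 0 0 0 0.5" --pt "0 0 0 0 0 0 0.5" --pt "0 0 0 0 0 0 0.5" --pt "0 0 0 0 0 0 0.5" --pt "0 0 0 0 0 0 0.5" --force 20

```text
time: 7.82
ee_pos: [0.5366, -0.4237, 0.0192]
tool_rot: [-0.075, 0.997, -0.0, 0.0]
contact_force: [0.3, -0.4, 0.8]
finger_gap: 0.5
finger_force: 20.0
```

Call:
send_rows --pt "0 0 -0.4 0 0 0 0.5" --pt "0 0 -0.8 0 0 0 0.5" --pt "0 0 -0.8 0 0 0.35 0.5" --pt "0 0 -0.8 0 0 0.35 0.5" --pt "0 0 -0.8 0 0 0 0.5" --pt "-0.07 0.6 -0.6 0 0 0 0.5" --pt "-0.07 0.95 0 0 0 0 0.5" --pt "-0.07 0.95 0 0 0 0 0.5" --pt "-0.07 0.95 0 0 0 0 0.5" --pt "-0.07 0.95 0 0 0 0 0.5" --pt "-0.07 0.95 0 0 0 0 0.5" --pt "-0.07 0.95 0 0 0 0 0.5"

```text
time: 9.32
ee_pos: [0.5443, -0.2638, 0.1237]
tool_rot: [-0.014, 1.0, 0.0, -0.0]
contact_force: [0.0, -0.2, -1.6]
finger_gap: 0.501
finger_force: 20.0
```

Call:
send_rows --pt "-0.07 0.95 0 0 0 0 0.5" --pt "-0.07 0.95 0 0 0 0 0.5" --pt "-0.07 0.95 0 0 0 0 0.5" --pt "-0.07 0.95 0 0 0 0 0.5" --pt "-0.07 0.95 0 0 0 0 0.5" --pt "-0.07 0.95 0 0 0 0 0.5" --pt "-0.07 0.95 0 0 0 0 0.5" --pt "-0.07 0.95 0 0 0 0 0.5" --pt "-0.07 0.95 0 0 0 0 0.5" --pt "0 0.4 0 0 0 0 0.5" --pt "0 0 0 0 0 0 0.5"

```text
time: 10.7
ee_pos: [0.5537, -0.0407, 0.1239]
tool_rot: [-0.015, 1.0, -0.0, 0.0]
contact_force: [-0.4, -0.5, -1.3]
finger_gap: 0.498
finger_force: 20.0
```

Run:
```python
from rig import env, imaging
import cv2,numpy as np
r=imaging.get_image("scene")
s=env.read_state();print(s["ee_pos"],s["tool_rot"],s["finger_gap"],s["contact_force"])
cv2.imwrite("pics/g2.png",cv2.resize(r["image"][130:330,230:430,::-1],(600,600)))
```

```text
[ 0.55365884 -0.04176481  0.123889  ] [-1.39112699e-02  9.99903199e-01 -2.56740450e-04  5.10622875e-05] 0.49453713715164654 [ 0.40934305 -0.81095728 -1.56040788]
```

View pics/g2.png

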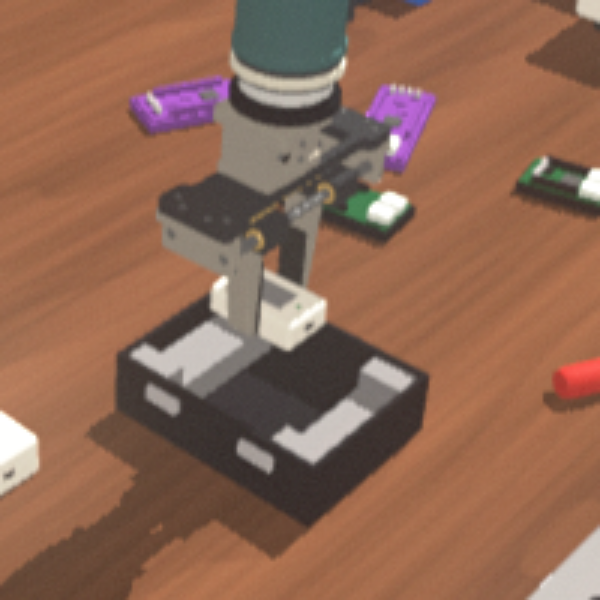

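The brick is held level above the case, at (268,310). Shifting 11 mm in y, then going down.

Call:
send_rows --pt "0 0.46 0 0 0 0 0.5" --pt "0 0 0.7 0 0 0 0.5" --pt "0 0 0.7 0 0 0 0.5" --pt "0 0 0.7 0 0 0 0.5" --pt "0 0 0.7 0 0 0 0.5" --pt "0 0 0.5 0 0 0 0.5" --pt "0 0 0.3 0 0 0 0.5" --pt "0 0 0.15 0 0 0 0.5" --pt "0 0 0 0 0 0 0.5"

```text
time: 11.88
ee_pos: [0.5536, -0.0299, 0.0302]
tool_rot: [-0.014, 1.0, 0.0, 0.0]
contact_force: [-0.1, 0.7, -1.1]
finger_gap: 0.501
finger_force: 20.0
```

Call:
send_rows --pt "0 0 0.1 0 0 0 0.5" --pt "0 0 0.08 0 0 0 0.5" --pt "0 0 0 0 0 0 0.5"

```text
time: 12.25
ee_pos: [0.5534, -0.0299, 0.0256]
tool_rot: [-0.014, 1.0, 0.0, 0.0]
contact_force: [-0.2, -0.4, -1.0]
finger_gap: 0.501
finger_force: 20.0
```

Call:
send_rows --pt "0 0 0.06 0 0 0 0.5" --pt "0 0 0 0 0 0 0.5"

```text
time: 12.5
ee_pos: [0.5536, -0.0299, 0.0241]
tool_rot: [-0.014, 1.0, 0.0, 0.0]
contact_force: [-0.6, -0.4, -1.8]
finger_gap: 0.499
finger_force: 20.0
```

Call:
send_rows --pt "0 0 0.05 0 0 0 0.5" --pt "0 0 0 0 0 0 0.5"

```text
time: 12.75
ee_pos: [0.5536, -0.0299, 0.0241]
tool_rot: [-0.014, 1.0, 0.0, 0.0]
contact_force: [-3.5, 0.1, 11.0]
finger_gap: 0.5
finger_force: 20.0
```

Call:
send_rows --pt "0 0 0 0 0 0 -0.3" --pt "0 0 0 0 0 0 -0.3" --pt "0 0 0 0 0 0 -0.3" --pt "0 0 -0.2 0 0 0 -0.3" --pt "0 0 -0.8 0 0 0 -0.3" --pt "0 0 -0.9 0 0 0 -0.3" --pt "0 0 -0.9 0 0 0 -0.3" --pt "0 0 -0.9 0 0 0 -0.3" --pt "0 0 -0.8 0 0 -0.71 -1" --pt "0.35 0.93 0 0 0 0 -1" --pt "0.35 0.93 0 0 0 0 -1" --pt "0.35 0.93 0 0 0 0 -1"

```text
time: 14.25
ee_pos: [0.5166, 0.0356, 0.1357]
tool_rot: [-0.076, 0.997, 0.0, 0.0]
contact_force: [0.4, 0.5, -0.0]
finger_gap: 0.994
finger_force: 0.0
```

Call:
send_rows --pt "0.35 0.93 0 0 0 0 -1" --pt "0.35 0.93 0 0 0 0 -1" --pt "0.35 0.93 0 0 0 0 -1" --pt "0.35 0.93 0 0 0 0 -1" --pt "0.35 0.93 0 0 0 0 -1" --pt "0.35 0.93 0 0 0 0 -1" --pt "0.35 0.93 0 0 0 0 -1" --pt "0.35 0.93 0 0 0 0 -1" --pt "0.35 0.93 0 0 0 0 -1" --pt "0.35 0.93 0 0 0 0 -1" --pt "0 0 0 0 0 0 -1"

```text
time: 15.62
ee_pos: [0.3946, 0.253, 0.1356]
tool_rot: [-0.078, 0.997, 0.0, 0.0]
contact_force: [0.5, 0.6, -0.5]
finger_gap: 0.998
finger_force: 0.0
```

Run:
```python
from rig import env, imaging
from h import *
import cv2,numpy as np
r=imaging.get_image("scene");t=imaging.get_image("top")
s=env.read_state();print(s["ee_pos"],s["tool_rot"],s["finger_gap"],s["contact_force"])
try: print(rect(cast(t,blob(mask(t,"green"),165,170,215,255),.013)))
except Exception as e: print(e)
H,S,V=cv2.split(cv2.cvtColor(t["image"],cv2.COLOR_RGB2HSV));m=((S<30)&(V>190)).astype(np.uint8)*255
print("brick",rect(cast(t,blob(m,285,134,325,175),.029)))
cv2.imwrite("pics/g3.png",np.hstack([cv2.resize(r["image"][130:330,250:410,::-1],(400,500)),cv2.resize(t["image"][90:290,180:340,::-1],(400,500))]))
```

```text
[0.39569868 0.25109473 0.13551153] [-7.57224859e-02  9.97128902e-01 -1.23421208e-04  2.07826738e-04] 1.0029906982144698 [ 1.1525543  -0.69135725 -0.09928017]
(array([364.1, 246. ]), array([79.4, 54.4]), 3.9)
brick (array([552.6, -28.6]), array([74.3, 44.9]), 1.4)
```

View pics/g3.png

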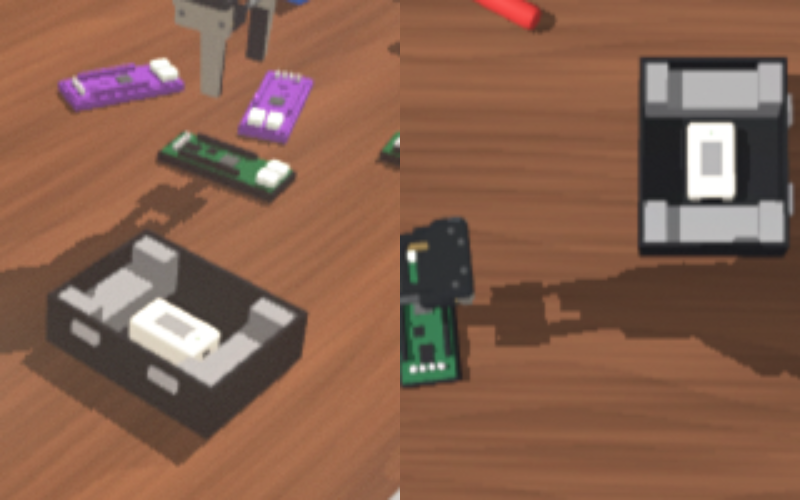

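The brick lies flat and centred in the compartment, at (712,160) in the right half; its measured rect matches 75 x 46. The fingers straddle the long green board. Descending with a slightly narrowed opening to stay clear of the purple board.

Call:
send_rows --pt "-0.04 0.04 0.9 0 0 0 -0.65" --pt "0 0 0.9 0 0 0 -0.65" --pt "0 0 0.9 0 0 0 -0.65" --pt "0 0 0.9 0 0 0 -0.65" --pt "0 0 0.6 0 0 0 -0.65" --pt "0 0 0.4 0 0 0 -0.65" --pt "0 0 0.15 0 0 0 -0.65" --pt "0 0 0 0 0 0 0.2" --pt "0 0 0 0 0 0 0.2" --pt "0 0 0 0 0 0 0.2" --pt "0 0 0 0 0 0 0.2" --pt "0 0 0 0 0 0 0.2" --force 25

```text
time: 17.23
ee_pos: [0.3965, 0.253, 0.017]
tool_rot: [-0.076, 0.997, 0.0, 0.0]
contact_force: [-1.0, -0.5, 5.4]
finger_gap: 0.649
finger_force: 25.0
```

Call:
send_rows --pt "0 0 -0.4 0 0 0 0.2" --pt "0 0 -0.8 0 0 0 0.2" --pt "0 0 -0.9 0 0 0 0.2" --pt "0 0 -0.9 0 0 0 0.2" --pt "0 0 -0.9 0 0 0.35 0.2" --pt "0 0 -0.9 0 0 0.35 0.2" --pt "-0.46 -0.88 0 0 0 0 0.2" --pt "-0.46 -0.88 0 0 0 0 0.2" --pt "-0.46 -0.88 0 0 0 0 0.2" --pt "-0.46 -0.88 0 0 0 0 0.2" --pt "-0.46 -0.88 0 0 0 0 0.2" --pt "-0.46 -0.88 0 0 0 0 0.2"

```text
time: 18.73
ee_pos: [0.4689, 0.1222, 0.1367]
tool_rot: [-0.015, 1.0, 0.0, -0.0]
contact_force: [-0.1, -0.2, -1.7]
finger_gap: 0.649
finger_force: 25.0
```

Call:
send_rows --pt "-0.46 -0.88 0 0 0 0 0.2" --pt "-0.46 -0.88 0 0 0 0 0.2" --pt "-0.46 -0.88 0 0 0 0 0.2" --pt "-0.46 -0.88 0 0 0 0 0.2" --pt "-0.46 -0.88 0 0 0 0 0.2" --pt "-0.46 -0.88 0 0 0 0 0.2" --pt "-0.46 -0.88 0 0 0 0 0.2" --pt "0 0 0 0 0 0 0.2"

```text
time: 19.73
ee_pos: [0.5541, -0.0305, 0.1367]
tool_rot: [-0.013, 1.0, -0.0, -0.0]
contact_force: [-0.2, 0.7, -1.7]
finger_gap: 0.65
finger_force: 25.0
```

Run:
```python
from rig import env, imaging
import cv2,numpy as np
r=imaging.get_image("scene");t=imaging.get_image("top")
s=env.read_state();print(s["ee_pos"],s["tool_rot"],s["finger_gap"],s["contact_force"],s["moment"])
cv2.imwrite("pics/g4.png",np.hstack([cv2.resize(r["image"][150:310,240:400,::-1],(500,500)),cv2.resize(t["image"][90:250,250:346,::-1],(300,500))]))
```

```text
[ 0.55324908 -0.02793135  0.13637682] [-1.48324890e-02  9.99889728e-01  3.50394334e-04 -6.37317525e-04] 0.6476300512360387 [ 0.21076578  0.51014654 -2.47668048] [ 0.04284121  0.00238611 -0.00132701]
```

View pics/g4.png

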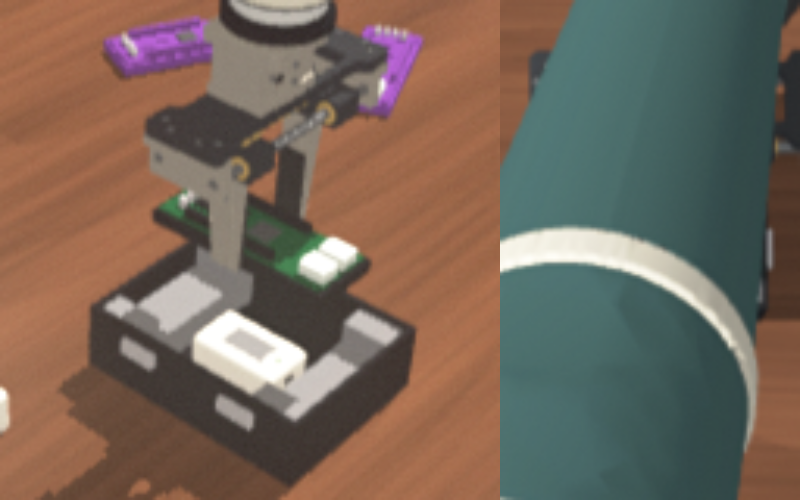

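The board is held level over the case, at (260,240), with the brick flat below it. Lowering it.

Call:
send_rows --pt "0 0 0.6 0 0 0 0.2" --pt "0 0 0.7 0 0 0 0.2" --pt "0 0 0.7 0 0 0 0.2" --pt "0 0 0.5 0 0 0 0.2" --pt "0 0 0.4 0 0 0 0.2" --pt "0 0 0.25 0 0 0 0.2" --pt "0 0 0.15 0 0 0 0.2" --pt "0 0 0.08 0 0 0 0.2" --pt "0 0 0 0 0 0 0.2"

```text
time: 20.95
ee_pos: [0.5542, -0.0286, 0.0523]
tool_rot: [-0.015, 1.0, 0.0, 0.0]
contact_force: [0.3, 0.0, -1.0]
finger_gap: 0.647
finger_force: 25.0
```

Call:
send_rows --pt "0 0 0.06 0 0 0 0.2" --pt "0 0 0.04 0 0 0 0.2" --pt "0 0 0 0 0 0 0.2"

```text
time: 21.32
ee_pos: [0.554, -0.0286, 0.0496]
tool_rot: [-0.015, 1.0, 0.0, 0.0]
contact_force: [-0.9, -0.6, -2.3]
finger_gap: 0.646
finger_force: 25.0
```

Call:
send_rows --pt "0 0 0.04 0 0 0 0.2" --pt "0 0 0 0 0 0 0.2"

```text
time: 21.58
ee_pos: [0.5542, -0.0286, 0.0491]
tool_rot: [-0.015, 1.0, 0.0, 0.0]
contact_force: [-2.0, 0.9, 4.6]
finger_gap: 0.65
finger_force: 25.0
```

Contact at the expected height. Releasing, lifting and moving aside for a look.

Call:
send_rows --pt "0 0 0 0 0 0 -0.6" --pt "0 0 0 0 0 0 -0.6" --pt "0 0 0 0 0 0 -0.6" --pt "0 0 -0.2 0 0 0 -0.6" --pt "0 0 -0.7 0 0 0 -0.6" --pt "0 0 -0.9 0 0 0 -0.6" --pt "0 0 -0.9 0 0 0 -0.6" --pt "0 0 -0.9 0 0 0 -0.6" --pt "0 0 -0.9 0 0 0 -0.6" --pt "0.5 0.9 -0.5 0 0 0 -0.6" --pt "0.5 0.9 0 0 0 0 -0.6" --pt "0.5 0.9 0 0 0 0 -0.6"

```text
time: 23.08
ee_pos: [0.5145, 0.0383, 0.1752]
tool_rot: [-0.015, 1.0, 0.0, 0.001]
contact_force: [-0.6, 0.4, 0.5]
finger_gap: 0.798
finger_force: 0.0
```

Call:
send_rows --pt "0.4 0.9 0 0 0 0 -0.6" --pt "0.4 0.9 0 0 0 0 -0.6" --pt "0.4 0.9 0 0 0 0 -0.6" --pt "0.4 0.9 0 0 0 0 -0.6" --pt "0.4 0.9 0 0 0 0 -0.6" --pt "0 0.9 0 0 0 0 -0.6" --pt "0 0.9 0 0 0 0 -0.6" --pt "0 0 0 0 0 0 -0.6"

```text
time: 24.08
ee_pos: [0.46, 0.1951, 0.1746]
tool_rot: [-0.016, 1.0, 0.0, 0.001]
contact_force: [-0.1, -1.4, 1.1]
finger_gap: 0.804
finger_force: 0.0
```

Run:
```python
from rig import env, imaging
from h import *
r=imaging.get_image("scene");t=imaging.get_image("top")
s=env.read_state();print(s["ee_pos"],s["finger_gap"],s["contact_force"])
print(rect(cast(t,blob(mask(t,"green"),270,105,345,200),.045)))
cv2.imwrite("pics/g5.png",np.hstack([cv2.resize(r["image"][200:320,250:390,::-1],(467,400)),cv2.resize(t["image"][100:204,260:346,::-1],(330,400))]))
```

```text
[0.46011765 0.19294973 0.17421002] 0.8028934381150477 [ 0.36398155 -0.20458242 -0.6602995 ]
(array([554.9, -28. ]), array([141.5,  54. ]), 1.5)
```

View pics/g5.png

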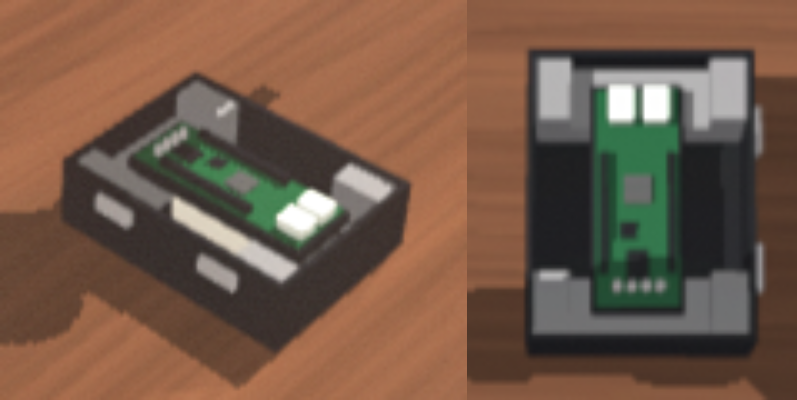

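The board lies level on both ledges between the corner blocks, centred and at 1.5° as the case is, with the brick beneath it and the arm clear.

```bash
python3 -c "
from rig import ticket
print(ticket.job_done())"
```

```text
the job is handed in; nothing more can be done
None
```

The small brick lies flat in the middle compartment, the long green board rests level over it on both ledges, and the job was handed in at about 24 s with the arm clear; no verdict came back.

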